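# Set out the breakfast order on the baking tray

### The job

Fill the breakfast order: gather the two golden croissants and the two pale sugared ring cookies lying about the counter onto the steel tray. Set each croissant centred and lengthwise on a red oblong liner and each ring cookie centred on a blue round liner, one to a liner, lying flat and right way up. Leave the dark chocolate croissant and the dark chocolate ring where they are.

Things in the scene. Friction and masses are not known exactly. Their poses are not given: they have to be found in the camera images.
- croissant_1: golden butter croissant, 84 mm long, 49 mm wide across the middle, 38 mm tall, loose, right way up on the counter, among the other pastries, a white coffee cup and a price card (all these are at most 61 mm tall). Origin: centre of its underside; its y axis runs along its length, x across it, z up. Grasp it across the middle; the most finger room there is along the counter edge, world direction (-0.26, 0.97).
- croissant_2: golden butter croissant, 83 mm long, 51 mm wide across the middle, 39 mm tall, loose, right way up on the counter, among the other pastries, a white coffee cup and a price card (all these are at most 61 mm tall). Origin: centre of its underside; its y axis runs along its length, x across it, z up. Grasp it across the middle; the most finger room there is along the counter edge, world direction (-0.26, 0.97).
- sugar_ring_1: pale, sugar-dusted ring-shaped cookie, 59 x 59 mm across, 22 mm tall, loose, lying flat on the counter, among the other pastries, a white coffee cup and a price card (all these are at most 61 mm tall). Origin: centre of its underside, z up. May be grasped across its outside in any direction (the hole is a shallow dimple); most finger room is along the counter edge, world direction (-0.26, 0.97).
- sugar_ring_2: pale, sugar-dusted ring-shaped cookie, 58 x 62 mm across, 22 mm tall, loose, lying flat on the counter, among the other pastries, a white coffee cup and a price card (all these are at most 61 mm tall). Origin: centre of its underside, z up. May be grasped across its outside in any direction (the hole is a shallow dimple); most finger room is along the counter edge, world direction (-0.26, 0.97).
- choc_croissant: look-alike to leave alone: dark brown chocolate-glazed croissant, 84 mm long, 41 mm wide, 40 mm tall, loose, on the counter among the others. Origin: centre of its underside, y along its length.
- choc_ring: look-alike to leave alone: dark brown chocolate-glazed ring with white sprinkles, 60 mm across, 22 mm tall, loose, on the counter among the others. Origin: centre of its underside.
- oblong_liner_1: oblong paper liner, red with a white middle, 88 x 62 mm, 2 mm thick. Origin: centre of its underside; x along its length and the tray's short side, y across, z up. Fixed on the floor (3 mm up) of an open steel tray, 300 x 204 mm, walls 26 mm tall. The four liners form a 2 x 2 grid, about 98 mm apart along x and 140 mm along y, 50 mm from the long walls and 78 mm from the short ones: most finger room is along y. A tall bread stand stands behind.
- oblong_liner_2: oblong paper liner, red with a white middle, 88 x 62 mm, 2 mm thick. Origin: centre of its underside; x along its length and the tray's short side, y across, z up. Fixed on the floor (3 mm up) of an open steel tray, 300 x 204 mm, walls 26 mm tall. The four liners form a 2 x 2 grid, about 98 mm apart along x and 140 mm along y, 50 mm from the long walls and 78 mm from the short ones: most finger room is along y. A tall bread stand stands behind.
- round_liner_1: round paper liner, blue with a white middle, 78 mm across, 2 mm thick. Origin: centre of its underside; x along the tray's short side, y along its long side, z up. Fixed on the floor (3 mm up) of an open steel tray, 300 x 204 mm, walls 26 mm tall. The four liners form a 2 x 2 grid, about 98 mm apart along x and 140 mm along y, 50 mm from the long walls and 78 mm from the short ones: most finger room is along y. A tall bread stand stands behind.
- round_liner_2: round paper liner, blue with a white middle, 78 mm across, 2 mm thick. Origin: centre of its underside; x along the tray's short side, y along its long side, z up. Fixed on the floor (3 mm up) of an open steel tray, 300 x 204 mm, walls 26 mm tall. The four liners form a 2 x 2 grid, about 98 mm apart along x and 140 mm along y, 50 mm from the long walls and 78 mm from the short ones: most finger room is along y. A tall bread stand stands behind.

How it is judged:
By the outcome, as a careful person would: the job done as asked, in the order asked, and still so for the second after the job is handed in, with the robot touching nothing.
It also fails if it takes over 99 s, if anything falls off the work surface, if the arm or the gripper's body presses on something with over 40 N, if the wrist force passes 120 N, or if a joint passes its speed limit or range.

### The arm

A 6-joint arm with a two-finger parallel gripper is mounted at the origin on a cart in front of the work surface, level with it; the furniture and walls round the work are solid. World frame = base frame: x ahead of the robot, y to its left, z up, the work surface at z = 0. Lengths are in mm, angles in degrees, forces in N, time in s.
With the tool pointing down it reaches from about 250 to 850 mm from the base axis. Payload 12.5 kg.
Tool frame: the origin (TCP) lies midway between the tips of the shut fingers; the grasp point (between the pads) lies 19 mm behind it; z points along the fingers, y is the line along which they close (so a half turn about z gives the same grasp; the last joint's range is limited). The gripper opens to 93 mm and grips with 3 to 60 N. Pads are 15 mm wide; open, the fingers measure 128 mm over their backs; the gripper's body (75 mm by 188 mm) begins 65 mm behind the grasp point.
Start: joints at [62.074, 20.094, 94.641, -0, 65.266, -4.847], TCP at [215.566, 505.98, 218.633] pointing down, gripper open.
Joint ranges: [-157.81, 157.81], [-45, 120.19], [0.68, 151.7], [-89.99, 269.99], [4.06, 180], [-164.3, 164.3]. Speed limits (degrees/s): [127.2, 127.2, 159.86, 180, 180, 180].

### API

Orientations are given as a 3x3 rotation matrix whose columns are the frame's x, y, z axes.
In Python, from bench import r gives the robot as it stands.
- The arm moves only by the shell command python3 -m handwheel 'ROWS'. ROWS is JSON, one flat list of numbers, 5 for each row, row after row: the shift along the tool's x, y, z in units of 25 mm (1.0 is 25 mm), then the turn about the tool's z in units of 8 degrees (1.0 is 8 degrees), then the closure, from -1 (fully open) to 1 (shut). In form: [x, y, z, spin, gripper, x, y, z, spin, gripper, ...]. A call has 1 to 8 rows; each row is the pose to reach, as a shift and turn from the pose commanded when the call began, along the tool's axes at that moment; what a row does not reach only later rows make up. A row lasts 1/10 s, in which the tool goes at most 50 mm and 8.59 degrees, less where a joint would pass 70% of its speed; a pose out of reach is approached as far as the arm can. A call with a gripper value outside its range is refused whole. The fingers move at their own pace and stop on an object; the grip force is fixed at half the most. Time passes only in rows, so rows that repeat a pose let the fingers close. It gives the time, the measured TCP pose, the force, the opening and the grip force at its end, in the units of the state.
- r.read_state(): the state, without advancing time (a new reading comes with each control period).
- r.camera(name): name is "scene" or "top" or "wrist"; returns the picture (480x640x3 uint8, blue, green, red); there is no depth.
- r.camera_params(name): a dict with "fx", "fy", "cx", "cy" (pixels), "distortion" ([k1, k2, p1, p2, k3] as OpenCV has them; the pictures are not rectified), "position" and "orientation" of the camera in the world. Camera axes: x right, y up, looking along -z (the intrinsics and any distortion apply to the point x, -y, -z); pixel columns grow to the right and rows downward; lengths in mm; the calibration is good to about 2 mm. A picture is of the moment at which its call begins: read the wrist's pose just before it. camera_params takes no time and is no camera call; for the wrist camera it gives the pose at the moment of the call.
- r.close_job(): hands the job in; it is judged then, once.
Trained networks look in the newest picture that a camera, given by its name, has taken for a name from the list of things; names that differ only in an ending like _2 or _b are one class to them, and where a whole thing is asked for, a point or a joint stands for the part that bears it (a point fixed in the world has none). Each returns a list of dicts, best first, with "confidence" (0 to 1); they miss things now and then, are a little off and sometimes report something else, mostly with a low value. They report only what shows in the picture. A call takes as long as a camera call.
- r.find_in(camera, label): "bbox" ([centre column, centre row, width, height] in pixels, round what is visible of it).
- r.masks_of(camera, label): "pixels" (480x640 bool, what is visible of it) and "bbox" ([centre column, centre row, width, height] in pixels, round what is visible of it).
The state is a dict: "time_s": time; "joint_pos": joint angles; "joint_vel": joint speeds; "tau": joint torques, N m; "tool_pos": TCP position; "ee_rot": TCP orientation; "wrist_force": force on the tool from outside, world axes, zero at the start; "moment": the same for the moment, N m; "opening": finger opening in mm; "grasp_force": force on a finger pad.
Only numpy, scipy, OpenCV 4.12 (cv2) and the standard library are available. Lean on these libraries where they do the work, as an engineer would, in place of code of your own. Each camera call takes 0.05 s, during which the arm holds its last target. There are 200 camera calls.

## Working session

There is one attempt and no reset: what is moved stays moved. The work goes in short steps, Python scripts to look and compute and a shell command to move; the robot and the scene stay as the last step left them, time stands still between calls to the robot, and variables do not carry over. Pictures are saved under pics/ and viewed, at most 14 in all, crops included, and the job is handed in when it is done.

```bash
mkdir -p pics; ls
python3 - <<'E'
from bench import r
import cv2
for n in ("scene","top"):
    cv2.imwrite(f"pics/{n}0.png", r.camera(n))
    p=r.camera_params(n); print(n,p)
s=r.read_state(); print(s["time_s"],s["tool_pos"],s["ee_rot"])
E
```

```text
pics
scene {'fx': 570.6525886685838, 'fy': 570.6525886685838, 'cx': 311.7802211755336, 'cy': 235.64496349236612, 'distortion': array([-0.06906647,  0.        ,  0.        ,  0.        ,  0.        ]), 'position': array([ -19.34861953, -866.164853  ,  486.20112426]), 'orientation': array([[ 0.86154521,  0.18800153, -0.47158804],
       [-0.50738232,  0.35070649, -0.78712651],
       [ 0.017408  ,  0.9174205 ,  0.39753815]])}
top {'fx': 500.70831459806004, 'fy': 500.70831459806004, 'cx': 322.0823922668515, 'cy': 237.76802411974185, 'distortion': array([-0.07640622,  0.        ,  0.        ,  0.        ,  0.        ]), 'position': array([ 257.86295366,    6.21659512, 1124.52675932]), 'orientation': array([[ 0.15659424,  0.96156596, -0.22554191],
       [-0.98764497,  0.1538344 , -0.02987289],
       [ 0.00597135,  0.22743326,  0.97377536]])}
0.1 [215.4304838  505.72335659 218.16994984] [[-9.19973313e-01  3.91980725e-01 -4.62496385e-04]
 [ 3.91980992e-01  9.19972868e-01 -9.07826283e-04]
 [ 6.96337210e-05 -1.01646574e-03 -9.99999481e-01]]
```

View pics/top0.png

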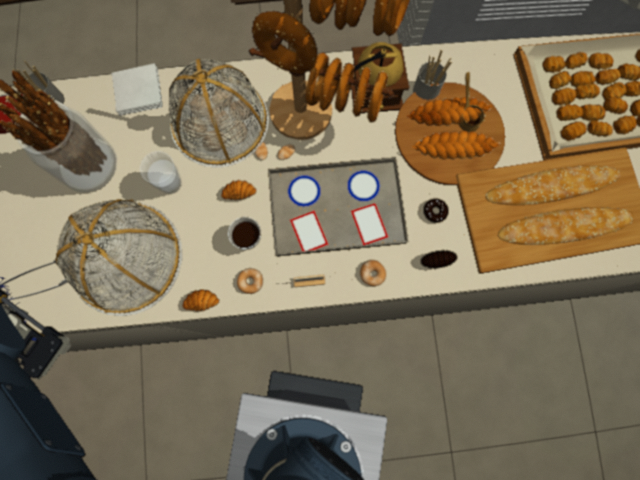

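View pics/scene0.png

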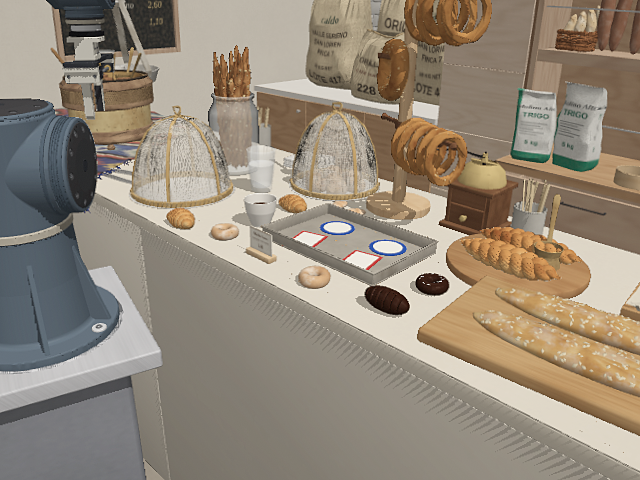

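Top view: golden croissants at (238,189) and (200,300), pale rings at (249,281) and (372,272). Round liners are at (304,191) and (363,185), oblong liners at (309,231) and (369,224). The dark decoys are at (438,259) and (435,210). The cup is at (245,234), the price card at (307,282), and a mesh dome stands close to the left croissant.

```bash
cat > h.py <<'E'
from bench import r
import cv2, numpy as np
def world(cam, uv, z, p=None):
    p=p or r.camera_params(cam)
    K=np.array([[p["fx"],0,p["cx"]],[0,p["fy"],p["cy"]],[0,0,1]])
    n=cv2.undistortPoints(np.array(uv,float).reshape(-1,1,2),K,np.array(p["distortion"])).reshape(-1,2)
    d=np.c_[n[:,0],-n[:,1],-np.ones(len(n))]@np.array(p["orientation"]).T
    o=np.array(p["position"]); return (o+d*((z-o[2])/d[:,2])[:,None])[:,:2]
def blob(cam, mask, z):
    v,u=np.nonzero(mask); w=world(cam,np.c_[u,v],z)
    (c,size,a)=cv2.minAreaRect(w.astype(np.float32))
    m=w.mean(0); ev,V=np.linalg.eigh(np.cov((w-m).T)); ax=V[:,1]
    return dict(mean=m.round(1),rect=np.round(c,1),size=np.round(size,1),axis=round(float(np.degrees(np.arctan2(ax[1],ax[0]))%180),1))
Z=dict(croissant_1=16,sugar_ring_1=11,choc_croissant=16,choc_ring=11,oblong_liner_1=5,round_liner_1=5)
def look(cam,labels,tray=0,conf=.3,pix=False):
    im=r.camera(cam); p=r.camera_params(cam)
    for l in labels:
        for d in r.masks_of(cam,l):
            if d["confidence"]>conf and d["pixels"].sum()>30:
                print(l,round(d["confidence"],2),np.round(d["bbox"]),blob(cam,d["pixels"],Z[l]+tray))
    return im
def togo(xy,z,axis=None):
    """rows units needed from the current pose; axis: desired closing direction (world deg)"""
    s=r.read_state(); R=np.array(s["ee_rot"]); t=np.array(s["tool_pos"])
    d=R.T@(np.array([xy[0],xy[1],z])-t)/25
    out=[d.round(2)]
    if axis is not None:
        y=R[:,1]; cur=np.degrees(np.arctan2(y[1],y[0]))
        w=-(axis-cur)   # tool z is down: +spin = clockwise from above
        w=(w+90)%180-90; out+=[round(w/8,2)]
    print("t",round(s["time_s"],2),"togo",*out,"tcp",t.round(1),"j6",round(s["joint_pos"][5],1))
E
python3 - <<'E'
from h import *
look("top",list(Z))
E
```

```text
croissant_1 0.79 [201. 300.  41.  21.] {'mean': array([330.9, 285.2]), 'rect': array([332.1, 284.2]), 'size': array([48.8, 78.3]), 'axis': 107.8}
croissant_1 0.67 [240. 190.  36.  24.] {'mean': array([596.9, 251.4]), 'rect': array([598.1, 250.5]), 'size': array([46.6, 77.2]), 'axis': 105.7}
sugar_ring_1 0.83 [376. 273.  30.  26.] {'mean': array([454.5, -84.3]), 'rect': array([455.6, -84.1]), 'size': array([59.3, 56.4]), 'axis': 21.0}
sugar_ring_1 0.61 [250. 282.  29.  28.] {'mean': array([392.4, 184.5]), 'rect': array([392.1, 184.4]), 'size': array([54.2, 58.5]), 'axis': 85.5}
choc_croissant 0.72 [439. 259.  35.  20.] {'mean': array([ 507.8, -227.7]), 'rect': array([ 507.8, -228.9]), 'size': array([41.5, 87.6]), 'axis': 108.1}
choc_ring 0.84 [435. 210.  27.  29.] {'mean': array([ 624.1, -208.6]), 'rect': array([ 624.2, -208.6]), 'size': array([60.9, 60.8]), 'axis': 158.3}
oblong_liner_1 0.69 [310. 230.  40.  39.] {'mean': array([528.4,  72.9]), 'rect': array([527.2,  72.6]), 'size': array([88.7, 62.6]), 'axis': 34.1}
oblong_liner_1 0.68 [368. 224.  36.  40.] {'mean': array([567.7, -61.3]), 'rect': array([567.9, -61.4]), 'size': array([90.5, 65. ]), 'axis': 25.5}
round_liner_1 0.73 [364. 186.  33.  33.] {'mean': array([658.4, -35.2]), 'rect': array([659.1, -35.9]), 'size': array([74.6, 73.5]), 'axis': 22.3}
round_liner_1 0.61 [306. 190.  36.  33.] {'mean': array([623.4,  99.7]), 'rect': array([622.9, 100.1]), 'size': array([75.7, 75.2]), 'axis': 68.7}
```

Run:
```python
from h import *
def ray(c,uv):
    a=np.r_[world(c,[uv],0)[0],0]; b=np.array(r.camera_params(c)["position"]); return a,b
def tri(u1,u2):
    a,b=ray("top",u1);c,d=ray("scene",u2);d1=b-a;d2=d-c
    s=np.linalg.lstsq(np.c_[d1,-d2],c-a,rcond=None)[0]; p,q=a+s[0]*d1,c+s[1]*d2
    return ((p+q)/2).round(),np.linalg.norm(p-q).round(1)
print("fin1",tri((88,241),(178,108)),"fin2",tri((201,64),(337,105)))
print("base pts",world("top",[(119,313),(179,260),(217,164),(268,120),(170,118),(240,156)],0).round())
print("scene base",world("scene",[(137,202),(228,193),(180,207),(293,186),(376,193),(335,198)],0).round())
togo((330,285),200,17)
R=np.array(r.read_state()["ee_rot"]); p=r.camera_params("wrist"); print(R.T@(p["position"]-r.read_state()["tool_pos"]), R.T@p["orientation"],p["fx"])
```

```text
fin1 (array([395., 464., 223.]), np.float64(8.4)) fin2 (array([778., 338., 223.]), np.float64(17.4))
base pts [[274. 466.]
 [415. 357.]
 [658. 318.]
 [790. 218.]
 [759. 459.]
 [687. 267.]]
scene base [[284. 480.]
 [507. 437.]
 [366. 396.]
 [683. 409.]
 [847. 258.]
 [731. 275.]]
t 0.45 togo [-7.68 -6.34  0.74] 6.24 tcp [215.5 506.  218.6] j6 -4.8
[ 7.75400912e+01  2.70605755e-02 -1.65518736e+02] [[ 2.40540507e-04  9.59901511e-01  2.80337353e-01]
 [ 9.99999462e-01  5.20585395e-05 -1.03629233e-03]
 [-1.00933253e-03  2.80337451e-01 -9.59900982e-01]] 339.45664158896903
```

```bash
python3 -m handwheel '[-7.7,-6.3,0.5,6.2,-1,-7.7,-6.3,0.5,6.2,-1,-7.7,-6.3,0.5,6.2,-1,-7.7,-6.3,0.5,6.2,-1,-7.7,-6.3,0.5,6.2,-1,-7.7,-6.3,0.5,6.2,-1,-7.7,-6.3,2.7,6.2,-1,-7.7,-6.3,2.7,6.2,-1]'
python3 - <<'E'
from h import *
cv2.imwrite("pics/w1.png",look("wrist",["croissant_1"]))
togo((330,285),5,17)
E
```

```text
time_s: 1.25
tool_pos: [329.2, 283.9, 148.0]
ee_rot: [[-0.297, 0.955, -0.005], [0.955, 0.297, -0.004], [-0.002, -0.006, -1.0]]
wrist_force: [0.1, -0.1, 0.0]
opening: 92.9
grasp_force: 0.0
croissant_1 0.96 [558. 312.  42.  21.] {'mean': array([586.2, 282.4]), 'rect': array([587.6, 284.3]), 'size': array([42.2, 17.6]), 'axis': 13.9}
croissant_1 0.79 [316. 232.  53.  85.] {'mean': array([333.3, 287.3]), 'rect': array([334.4, 286.1]), 'size': array([49.5, 83.1]), 'axis': 108.4}
t 1.35 togo [-0.01 -0.    5.84] 0.05 tcp [330.4 285.4 150.9] j6 17.3
```

View pics/w1.png

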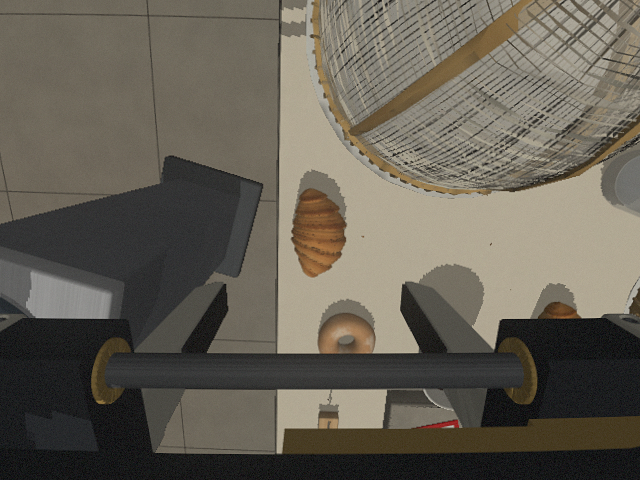

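Wrist view: croissant_1 sits at (316,232), clear of the dome and of the ring at (347,335). It lies at about (334,287) with axis 108°, so I'm descending to grasp it.

```bash
python3 -m handwheel '[0,0.15,3.5,0,-1,0,0.15,5,0,-1,0,0.15,5.85,0,-1,0,0.15,5.85,0,-1,0,0.15,5.85,0,1,0,0.15,5.85,0,1,0,0.15,5.85,0,1,0,0.15,5.85,0,1]'; python3 -m handwheel '[0,0,0,0,1,0,0,0,0,1,0,0,0,0,1,0,0,0,0,1,0,0,0,0,1]'
```

```text
time_s: 2.15
tool_pos: [334.9, 287.1, 5.7]
ee_rot: [[-0.298, 0.955, 0.001], [0.955, 0.298, 0.001], [0.0, 0.001, -1.0]]
wrist_force: [0.1, 0.4, 0.8]
opening: 65.7
grasp_force: 0.0
time_s: 2.65
tool_pos: [334.5, 286.8, 5.1]
ee_rot: [[-0.298, 0.955, -0.0], [0.955, 0.298, 0.0], [0.0, -0.0, -1.0]]
wrist_force: [-0.4, -0.2, 5.4]
opening: 48.9
grasp_force: 30.0
```

```bash
python3 -m handwheel '[0,0,-2,0,1,0,0,-4,0,1,0,0,-5.8,0,1,0,0,-5.8,0,1]'; python3 -m handwheel '[-10.5,4.8,0,9,1,-10.5,4.8,0,9,1,-10.5,4.8,0,9,1,-10.5,4.8,0,9,1,-10.5,4.8,0,9,1,-10.5,4.8,0,9,1,-10.5,4.8,0,9,1,-10.5,4.8,0,9,1]';python3 -m handwheel '[0,0,0,0,1,0,0,0,0,1,0,0,0,0,1]'
python3 - <<'E'
from h import *
cv2.imwrite("pics/w2.png",look("wrist",["oblong_liner_1","round_liner_1","croissant_1"]))
togo((528,73),8,-60)
E
```

```text
time_s: 3.05
tool_pos: [336.6, 288.3, 154.8]
ee_rot: [[-0.298, 0.955, 0.007], [0.955, 0.298, 0.005], [0.003, 0.008, -1.0]]
wrist_force: [0.8, 0.3, -1.7]
opening: 48.9
grasp_force: 30.0
time_s: 3.85
tool_pos: [527.2, 70.7, 148.6]
ee_rot: [[0.787, 0.617, -0.002], [0.617, -0.787, -0.0], [-0.001, -0.001, -1.0]]
wrist_force: [-0.2, 0.6, -0.8]
opening: 49.2
grasp_force: 30.0
time_s: 4.15
tool_pos: [527.0, 72.1, 149.6]
ee_rot: [[0.779, 0.626, -0.0], [0.626, -0.779, -0.0], [-0.0, -0.0, -1.0]]
wrist_force: [0.3, 0.0, -0.8]
opening: 49.1
grasp_force: 30.0
oblong_liner_1 0.87 [315. 218.  72.  72.] {'mean': array([545.3,  84. ]), 'rect': array([539.8,  81.6]), 'size': array([59.6, 62. ]), 'axis': 112.0}
oblong_liner_1 0.75 [448. 278.  84.  83.] {'mean': array([571.4, -58.4]), 'rect': array([568.9, -60.2]), 'size': array([87.3, 63.1]), 'axis': 23.9}
oblong_liner_1 0.51 [136. 266.  62.  57.] {'mean': array([391.5, 187.1]), 'rect': array([391. , 186.8]), 'size': array([59.3, 62.9]), 'axis': 156.8}
round_liner_1 0.9 [495. 194.  79.  78.] {'mean': array([659.3, -33.6]), 'rect': array([659. , -34.4]), 'size': array([76.7, 75.5]), 'axis': 79.6}
round_liner_1 0.71 [358. 126.  90.  97.] {'mean': array([625. , 101.8]), 'rect': array([624.7, 101.2]), 'size': array([77.4, 78.2]), 'axis': 172.6}
croissant_1 0.78 [313. 291.  99. 129.] {'mean': array([478.3,  33.9]), 'rect': array([481.8,  35.8]), 'size': array([129.1,  96.1]), 'axis': 44.9}
croissant_1 0.72 [188.  36. 102.  68.] {'mean': array([597. , 250.9]), 'rect': array([595.8, 252. ]), 'size': array([46.3, 81.5]), 'axis': 109.1}
croissant_1 0.31 [450. 277.  80.  85.] {'mean': array([571.9, -52. ]), 'rect': array([569.7, -54.1]), 'size': array([83.5, 60.4]), 'axis': 23.1}
t 4.35 togo [ 0.05 -0.01  5.68] 1.08 tcp [527.1  72.  149.9] j6 54.1
```

View pics/w2.png

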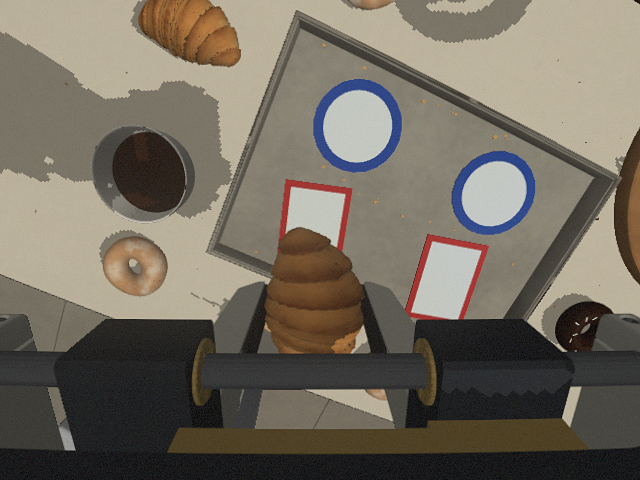

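Wrist view: croissant_1 is held. Under it, oblong liner 1 shows corners at (286,181) and (352,189), with its sides running down to about (280,240) and (343,250). Liner 2 is fully visible, with corners (427,235), (488,246), (463,321) and (409,312). The round liners are at (358,126) and (495,194).

Run:
```python
from h import *
im=cv2.imread("pics/w2.png"); p=r.camera_params("wrist")
hsv=cv2.cvtColor(im,cv2.COLOR_BGR2HSV)
red=((hsv[...,0]<8)|(hsv[...,0]>172))&(hsv[...,1]>140)&(hsv[...,2]>90)
def edge(x0,x1,y0,y1):
    m=np.zeros_like(red); m[y0:y1,x0:x1]=red[y0:y1,x0:x1]; v,u=np.nonzero(m); w=world("wrist",np.c_[u,v],5,p)
    l=cv2.fitLine(w.astype(np.float32),cv2.DIST_HUBER,0,.01,.01).ravel(); return round(float(np.degrees(np.arctan2(l[1],l[0]))%180),1), l[2:].round(1), len(u)
print("L1 left",edge(274,292,192,238),"right",edge(336,356,200,240),"top",edge(295,340,176,196))
q=world("wrist",[(286,181),(352,189),(427,235),(488,246),(463,321),(409,312)],5,p).round(1);print(q)
print("L2 right",edge(464,488,256,310),"left",edge(408,430,245,305))
```

```text
L1 left (30.7, array([523.5, 103.9], dtype=float32), 245) right (30.7, array([554.5,  57.1], dtype=float32), 211) top (120.7, array([562.7,  96.4], dtype=float32), 266)
[[ 548.8  121.1]
 [ 580.6   69.8]
 [ 592.2  -13.8]
 [ 621.2  -67.6]
 [ 549.7 -106.6]
 [ 522.5  -55.8]]
L2 right (28.0, array([586.6, -83.6], dtype=float32), 260) left (27.8, array([557.9, -35. ], dtype=float32), 354)
```

```bash
python3 -m handwheel '[0,0,2,1.05,1,0,0,3.8,1.05,1,0,0,5,1.05,1,0,0,5.3,1.05,1,0,0,5.5,1.05,1,0,0,5.55,1.05,1,0,0,5.55,1.05,1]'; python3 -m handwheel '[0,0,0,0,-0.5,0,0,0,0,-0.5,0,0,0,0,-0.5,0,0,0,0,-0.5,0,0,-1,0,-0.5,0,0,-3,0,-0.5,0,0,-5.5,0,-0.5,0,0,-5.5,0,-0.5]'
python3 - <<'E'
from h import *
look("top",["croissant_1"])
cv2.imwrite("pics/w3.png",look("wrist",["croissant_1"],5))
togo((597,251),140,18)
print(world("top",[(245,234),(245,218),(230,234)],61))
E
```

```text
time_s: 5.05
tool_pos: [528.1, 71.9, 12.4]
ee_rot: [[0.864, 0.503, 0.002], [0.503, -0.864, 0.0], [0.002, 0.001, -1.0]]
wrist_force: [0.0, -0.3, -1.6]
opening: 49.3
grasp_force: 30.0
time_s: 5.85
tool_pos: [529.4, 72.0, 153.7]
ee_rot: [[0.865, 0.503, 0.007], [0.503, -0.865, 0.0], [0.007, 0.003, -1.0]]
wrist_force: [0.7, -0.1, -0.3]
opening: 69.9
grasp_force: 0.0
croissant_1 0.77 [234. 190.  26.  25.] {'mean': array([595.7, 260.1]), 'rect': array([597.3, 262.4]), 'size': array([50.6, 55.9]), 'axis': 124.1}
croissant_1 0.81 [161.  53. 100.  72.] {'mean': array([595.1, 248.3]), 'rect': array([595.9, 246.6]), 'size': array([47. , 80.3]), 'axis': 106.1}
croissant_1 0.78 [315. 237.  57.  91.] {'mean': array([526.7,  73.2]), 'rect': array([525.9,  71.6]), 'size': array([82.9, 49.2]), 'axis': 31.6}
t 6.05 togo [ 6.04 -4.78  0.29] -9.73 tcp [526.5  71.8 147.4] j6 62.6
[[485.91899243 206.63433463]
 [521.54138964 213.58936658]
 [480.72248515 239.14797309]]
```

View pics/w3.png

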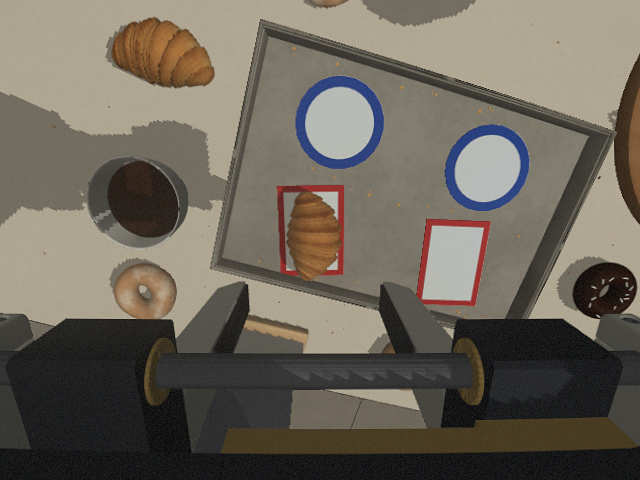

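Croissant_1 lies on its liner, at (315,237), centred and lengthwise. Next is croissant_2.

```bash
python3 -m handwheel '[5.5,-4.8,0,-9.7,-0.72,5.5,-4.8,0,-9.7,-0.72,5.5,-4.8,0,-9.7,-0.72,5.5,-4.8,0,-9.7,-0.72,5.5,-4.8,0,-9.7,-0.72,5.5,-4.8,0,-9.7,-0.72,5.5,-4.8,0,-9.7,-0.72,5.5,-4.8,0,-9.7,-0.72]';python3 -m handwheel '[0,0,0,0,-0.72,0,0,0,0,-0.72,0,0,0,0,-0.72,0,0,0,0,-0.72]'
python3 - <<'E'
from h import *
cv2.imwrite("pics/w4.png",look("wrist",["croissant_1"]))
togo((596,249),5,17)
E
```

```text
time_s: 6.85
tool_pos: [584.8, 244.5, 145.7]
ee_rot: [[-0.161, 0.987, -0.004], [0.987, 0.161, -0.001], [-0.001, -0.004, -1.0]]
wrist_force: [0.8, -0.2, 0.3]
opening: 80.1
grasp_force: 0.0
time_s: 7.25
tool_pos: [585.7, 244.6, 148.2]
ee_rot: [[-0.153, 0.988, -0.001], [0.988, 0.153, -0.0], [-0.0, -0.001, -1.0]]
wrist_force: [0.6, -0.6, 0.5]
opening: 79.7
grasp_force: 0.0
croissant_1 0.89 [229. 400.  63.  28.] {'mean': array([524.5,  51.8]), 'rect': array([527.1,  49.8]), 'size': array([69.9, 31. ]), 'axis': 14.5}
croissant_1 0.78 [328. 232.  53.  89.] {'mean': array([596.5, 253.3]), 'rect': array([598.5, 252.3]), 'size': array([48., 83.]), 'axis': 107.7}
t 7.35 togo [0.11 0.43 5.74] -1.02 tcp [585.7 244.7 148.5] j6 9.6
```

View pics/w4.png

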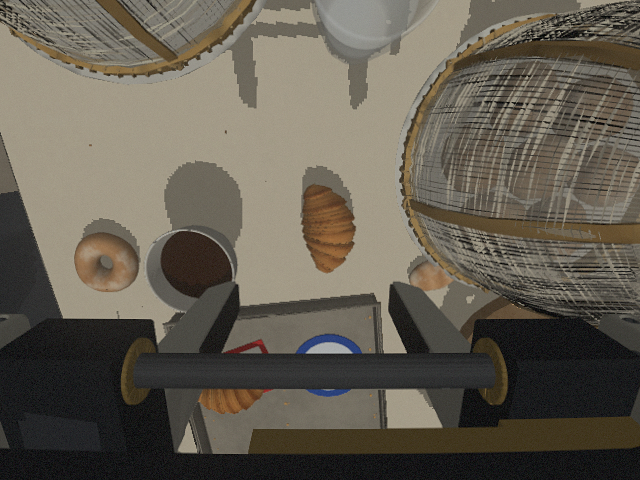

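Croissant_2 is at (328,232), the cup rim reaches to about column 237 and the dome base starts at about column 410. I'm offset 12 mm away from the dome, so the closing finger will slide the croissant clear of it.

```bash
python3 -m handwheel '[0.17,0.04,2,-1,-0.72,0.17,0.04,3.8,-1,-0.72,0.17,0.04,4.8,-1,-0.72,0.17,0.04,5.7,-1,-0.72,0.17,0.04,5.7,-1,-0.72,0.17,0.04,5.7,-1,1,0.17,0.04,5.7,-1,1,0.17,0.04,5.7,-1,1]'; python3 -m handwheel '[0,0,0,0,1,0,0,0,0,1,0,0,0,0,1,0,0,0,0,1,0,0,0,0,1]'
```

```text
time_s: 8.15
tool_pos: [587.0, 249.4, 7.7]
ee_rot: [[-0.291, 0.957, 0.002], [0.957, 0.291, 0.001], [0.0, 0.003, -1.0]]
wrist_force: [0.1, 0.7, 1.4]
opening: 60.8
grasp_force: 0.2
time_s: 8.65
tool_pos: [586.7, 249.3, 7.0]
ee_rot: [[-0.291, 0.957, 0.001], [0.957, 0.291, 0.0], [0.0, 0.001, -1.0]]
wrist_force: [1.2, 0.4, 5.5]
opening: 47.4
grasp_force: 30.0
```

```bash
python3 -m handwheel '[0,0,-2,0,1,0,0,-4,0,1,0,0,-5.7,0,1,0,0,-5.7,0,1]'
python3 - <<'E'
from h import *
cv2.imwrite("pics/s2.png",np.vstack([r.camera("top")[0:260,180:560],r.camera("scene")[0:260,260:640]]))
E
```

```text
time_s: 9.05
tool_pos: [588.6, 250.0, 154.8]
ee_rot: [[-0.291, 0.957, 0.009], [0.957, 0.291, 0.003], [0.0, 0.009, -1.0]]
wrist_force: [1.0, 0.1, -1.2]
opening: 47.2
grasp_force: 30.0
```

View pics/s2.png

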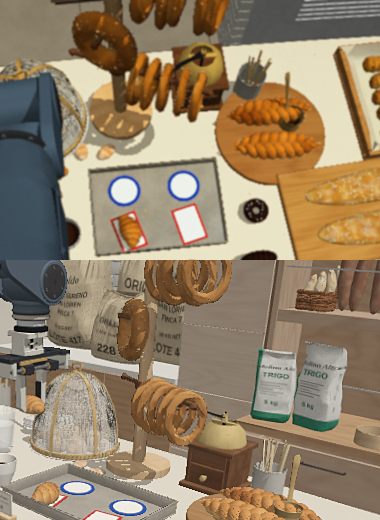

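Run:
```python
from h import *
def ray(c,uv):
    return np.r_[world(c,[uv],0)[0],0],np.array(r.camera_params(c)["position"])
def tri(u1,u2):
    a,b=ray("top",u1);c,d=ray("scene",u2);d1=b-a;d2=d-c
    s=np.linalg.lstsq(np.c_[d1,-d2],c-a,rcond=None)[0]; p,q=a+s[0]*d1,c+s[1]*d2
    return ((p+q)/2).round(),np.linalg.norm(p-q).round(1)
print(tri((312,108),(405,162)),tri((367,118),(448,185)),tri((280,72),(393,100)), world("top",[(298,135),(298,110)],5))
```

```text
(array([785.,  98., 129.]), np.float64(25.5)) (array([794., -28., 109.]), np.float64(34.4)) (array([786., 159., 257.]), np.float64(27.1)) [[760.16202049 138.0888754 ]
 [825.89017808 149.35846285]]
```

The stand's hanging rings begin at about x = 760, well clear of the path. Carrying croissant_2 to liner 2.

```bash
python3 -m handwheel '[-11.7,-4.3,0,8.5,1,-11.7,-4.3,0,8.5,1,-11.7,-4.3,0,8.5,1,-11.7,-4.3,0,8.5,1,-11.7,-4.3,0,8.5,1,-11.7,-4.3,0,8.5,1,-11.7,-4.3,0,8.5,1,-11.7,-4.3,0,8.5,1]';python3 -m handwheel '[0,0,0,1.3,1,0,0,0,1.3,1,0,0,0,1.3,1,0,0,0,1.3,1]'
python3 - <<'E'
from h import *
cv2.imwrite("pics/w5.png",look("wrist",["oblong_liner_1","round_liner_1"]))
togo((569.5,-60.8),12,-62.1)
E
```

```text
time_s: 9.95
tool_pos: [567.0, -64.2, 146.4]
ee_rot: [[0.784, 0.621, -0.004], [0.621, -0.784, 0.001], [-0.003, -0.003, -1.0]]
wrist_force: [-1.0, 0.2, 0.0]
opening: 47.4
grasp_force: 30.0
time_s: 10.35
tool_pos: [567.7, -61.9, 147.3]
ee_rot: [[0.878, 0.479, -0.002], [0.479, -0.878, 0.0], [-0.002, -0.002, -1.0]]
wrist_force: [0.2, -0.1, -0.1]
opening: 47.1
grasp_force: 30.0
oblong_liner_1 0.95 [316. 218.  70.  72.] {'mean': array([587.5, -53.9]), 'rect': array([579. , -55.3]), 'size': array([66.2, 63.2]), 'axis': 90.5}
oblong_liner_1 0.73 [163. 200.  81.  98.] {'mean': array([540.6,  67.7]), 'rect': array([528.2,  73.6]), 'size': array([89.9, 64. ]), 'axis': 43.1}
round_liner_1 0.74 [337. 127.  87.  94.] {'mean': array([660.3, -34.1]), 'rect': array([659.6, -34.7]), 'size': array([77.4, 77. ]), 'axis': 133.4}
round_liner_1 0.59 [176.  84.  93. 103.] {'mean': array([625.6, 101.7]), 'rect': array([624.7, 101.1]), 'size': array([78. , 77.1]), 'axis': 67.3}
t 10.5 togo [ 0.07 -0.01  5.44] 0.08 tcp [568.2 -61.9 148.1] j6 50.5
```

View pics/w5.png

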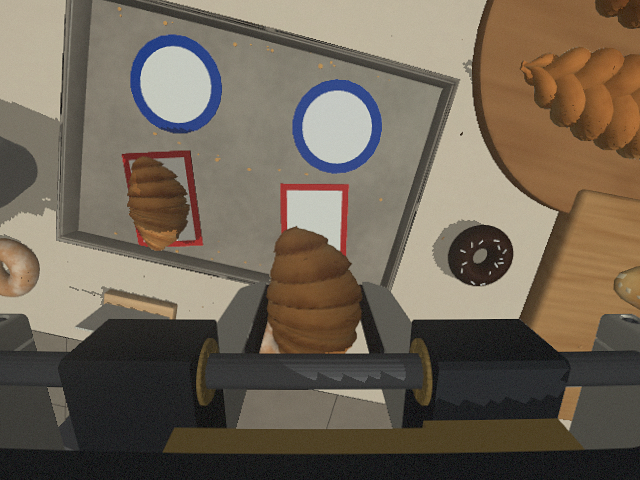

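```bash
python3 -m handwheel '[0.05,0,2,0.05,1,0.05,0,3.8,0.05,1,0.05,0,4.9,0.05,1,0.05,0,5.2,0.05,1,0.05,0,5.4,0.05,1,0.05,0,5.42,0.05,1,0.05,0,5.42,0.05,1]'; python3 -m handwheel '[0,0,0,0,-0.5,0,0,0,0,-0.5,0,0,0,0,-0.5,0,0,0,0,-0.5,0,0,-1,0,-0.6,0,0,-3,0,-0.6,0,0,-5.4,0,-0.6,0,0,-5.4,0,-0.6]'
python3 - <<'E'
from h import *
cv2.imwrite("pics/w6.png",look("wrist",["croissant_1"],5))
togo((455,-84),140,105)
look("top",["sugar_ring_1"])
E
```

```text
time_s: 11.2
tool_pos: [570.4, -61.6, 14.5]
ee_rot: [[0.882, 0.471, 0.002], [0.471, -0.882, -0.0], [0.002, 0.001, -1.0]]
wrist_force: [0.4, 0.2, -0.8]
opening: 47.4
grasp_force: 30.0
time_s: 12.0
tool_pos: [571.9, -61.9, 153.7]
ee_rot: [[0.882, 0.471, 0.008], [0.471, -0.882, -0.002], [0.006, 0.005, -1.0]]
wrist_force: [0.5, 0.3, -0.2]
opening: 74.5
grasp_force: 0.0
croissant_1 0.75 [310. 238.  55.  91.] {'mean': array([569.3, -59.3]), 'rect': array([568.6, -61.4]), 'size': array([82.6, 46.9]), 'axis': 31.0}
croissant_1 0.64 [160. 210.  58.  93.] {'mean': array([527.8,  72. ]), 'rect': array([526. ,  69.9]), 'size': array([81. , 52.6]), 'axis': 29.8}
t 12.1 togo [-4.49 -1.39  0.38] 1.64 tcp [570.4 -61.6 149.8] j6 51.1
sugar_ring_1 0.69 [250. 282.  30.  25.] {'mean': array([395.5, 184.5]), 'rect': array([396.4, 183.7]), 'size': array([60. , 49.8]), 'axis': 70.6}
sugar_ring_1 0.36 [308. 225.  19.  20.] {'mean': array([543.1,  85.4]), 'rect': array([539.6,  82.8]), 'size': array([52.2, 30. ]), 'axis': 1.8}
```

View pics/w6.png

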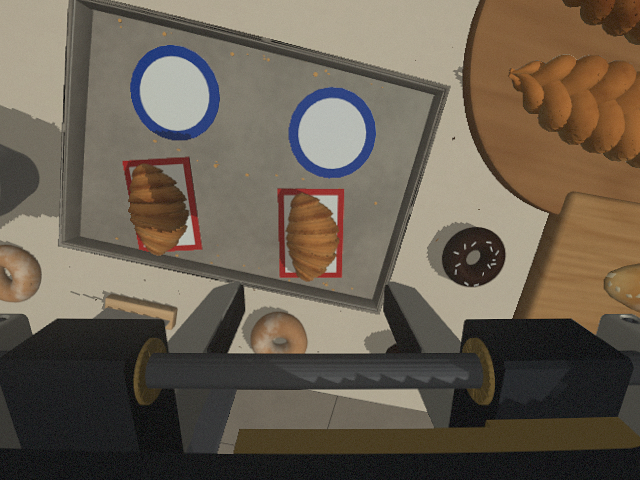

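Both croissants are centred and lengthwise on their liners, at (160,205) and (310,238). Next is the ring at (278,333).

```bash
python3 -m handwheel '[-4.5,-1.4,0,1.6,-1,-4.5,-1.4,0,1.6,-1,-4.5,-1.4,0,1.6,-1,-4.5,-1.4,0,1.6,-1,-4.5,-1.4,0,1.6,-1]'
python3 - <<'E'
from h import *
look("wrist",["sugar_ring_1"])
togo((455,-84),0,105)
E
```

```text
time_s: 12.7
tool_pos: [454.1, -83.6, 147.3]
ee_rot: [[0.964, 0.264, -0.001], [0.264, -0.964, 0.0], [-0.001, -0.001, -1.0]]
wrist_force: [0.2, 0.3, 0.8]
opening: 92.9
grasp_force: 0.0
sugar_ring_1 0.73 [315. 233.  65.  68.] {'mean': array([456.5, -83.6]), 'rect': array([456.2, -83.9]), 'size': array([60.5, 58.1]), 'axis': 38.0}
sugar_ring_1 0.65 [ 28. 221.  52.  60.] {'mean': array([396. , 179.8]), 'rect': array([395.1, 177.3]), 'size': array([60.7, 50.2]), 'axis': 168.5}
t 12.8 togo [0.01 0.02 5.9 ] 0.04 tcp [454.7 -83.5 147.6] j6 58.5
```

```bash
python3 -m handwheel '[0.06,0,2,0,-1,0.06,0,4,0,-1,0.06,0,5,0,-1,0.06,0,5.8,0,-1,0.06,0,5.8,0,-1,0.06,0,5.8,0,1,0.06,0,5.8,0,1,0.06,0,5.8,0,1]'; python3 -m handwheel '[0,0,0,0,1,0,0,0,0,1,0,0,0,0,1,0,0,0,0,1]';python3 -m handwheel '[0,0,-2,0,1,0,0,-4,0,1,0,0,-5.8,-1,1,0,0,-5.8,-2,1,0,0,-5.8,-3,1,0,0,-5.8,-4,1,0,0,-5.8,-5,1,0,0,-5.8,-6,1]'; python3 -m handwheel '[0,0,0,-8,1,0,0,0,-8,1,0,0,0,-8,1,0,0,0,-8,1,0,0,0,-8,1,0,0,0,-8,1,0,0,0,-8,1,0,0,0,-8,1]';  python3 - <<'E'
from h import *
togo((659.3,-34.5),150,105)
E
```

```text
time_s: 13.6
tool_pos: [455.5, -83.1, 3.0]
ee_rot: [[0.964, 0.265, 0.0], [0.265, -0.964, -0.0], [0.0, 0.0, -1.0]]
wrist_force: [0.0, -0.7, -1.1]
opening: 73.5
grasp_force: 0.0
time_s: 14.0
tool_pos: [455.3, -83.3, 3.2]
ee_rot: [[0.964, 0.264, 0.0], [0.264, -0.964, -0.0], [0.0, 0.0, -1.0]]
wrist_force: [0.2, 0.9, -0.3]
opening: 55.4
grasp_force: 29.8
time_s: 14.8
tool_pos: [455.1, -83.2, 148.1]
ee_rot: [[0.444, 0.896, -0.0], [0.896, -0.444, 0.0], [-0.0, -0.0, -1.0]]
wrist_force: [-0.4, 0.2, -0.8]
opening: 55.6
grasp_force: 29.8
time_s: 15.6
tool_pos: [455.1, -83.2, 148.1]
ee_rot: [[-0.611, 0.792, -0.0], [0.792, 0.611, 0.0], [0.0, -0.0, -1.0]]
wrist_force: [0.4, -0.8, 0.2]
opening: 55.6
grasp_force: 29.8
t 15.6 togo [-3.45  7.66 -0.08] -8.42 tcp [455.1 -83.2 148.1] j6 -53.8
```

```bash
python3 -m handwheel '[-3.45,7.65,0,-8.4,1,-3.45,7.65,0,-8.4,1,-3.45,7.65,0,-8.4,1,-3.45,7.65,0,-8.4,1,-3.45,7.65,0,-8.4,1,-3.45,7.65,0,-8.4,1,-3.45,7.65,0,-8.4,1,-3.45,7.65,0,-8.4,1]';python3 -m handwheel '[0,0,0,0,1,0,0,0,0,1,0,0,0,0,1]';  python3 - <<'E'
from h import *
cv2.imwrite("pics/w7.png",look("wrist",["round_liner_1","sugar_ring_1"]))
togo((659.3,-34.5),8,105)
E
```

```text
time_s: 16.4
tool_pos: [659.5, -35.8, 147.7]
ee_rot: [[-0.967, -0.257, -0.001], [-0.257, 0.967, 0.0], [0.001, 0.0, -1.0]]
wrist_force: [0.6, -0.1, -0.4]
opening: 55.5
grasp_force: 29.8
time_s: 16.7
tool_pos: [659.6, -35.9, 148.1]
ee_rot: [[-0.969, -0.248, -0.0], [-0.248, 0.969, 0.0], [0.0, 0.0, -1.0]]
wrist_force: [-0.6, 0.1, -0.6]
opening: 55.9
grasp_force: 29.8
round_liner_1 0.8 [316. 224.  79.  65.] {'mean': array([651.5, -36.5]), 'rect': array([651.6, -36.3]), 'size': array([61.7, 77. ]), 'axis': 102.2}
round_liner_1 0.74 [465. 229.  77.  81.] {'mean': array([623. , 100.7]), 'rect': array([623.9, 101. ]), 'size': array([76.7, 77.5]), 'axis': 115.2}
sugar_ring_1 0.8 [314. 300. 109. 104.] {'mean': array([727.1, -18.8]), 'rect': array([727. , -18.9]), 'size': array([113.7, 109.2]), 'axis': 33.3}
sugar_ring_1 0.73 [631.  12.  17.  22.] {'mean': array([416.4, 165.4]), 'rect': array([418.1, 165.3]), 'size': array([19.2, 12.5]), 'axis': 55.3}
t 16.85 togo [-0.    0.06  5.61] -0.07 tcp [659.6 -35.9 148.2] j6 -111.6
```

View pics/w7.png

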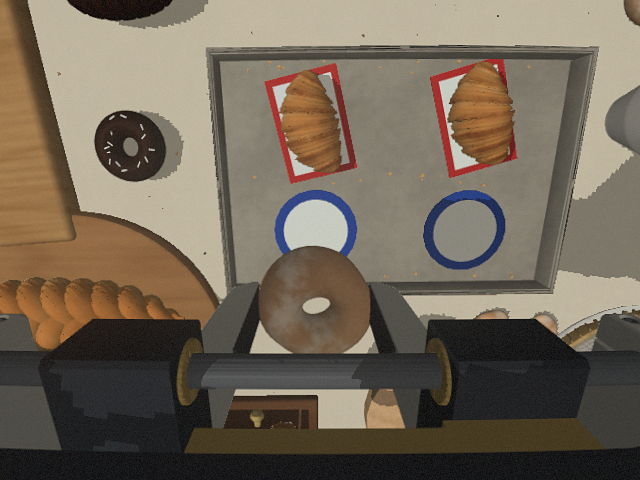

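```bash
python3 -m handwheel '[0,0.04,2,0,1,0,0.04,3.8,0,1,0,0.04,4.9,0,1,0,0.04,5.3,0,1,0,0.04,5.5,0,1,0,0.04,5.56,0,1,0,0.04,5.56,0,1]'; python3 -m handwheel '[0,0,0,0,-0.6,0,0,0,0,-0.6,0,0,0,0,-0.6,0,0,0,0,-0.6,0,0,-1,0,-0.6,0,0,-3,0,-0.6,0,0,-5.5,0,-0.6,0,0,-5.5,0,-0.6]'
python3 - <<'E'
from h import *
look("wrist",["sugar_ring_1","round_liner_1"],5)
look("top",["sugar_ring_1"])
togo((394,184),150,105)
E
```

```text
time_s: 17.55
tool_pos: [660.2, -35.0, 10.6]
ee_rot: [[-0.968, -0.251, 0.002], [-0.251, 0.968, -0.0], [-0.002, -0.001, -1.0]]
wrist_force: [0.1, -0.1, -0.1]
opening: 55.4
grasp_force: 29.8
time_s: 18.35
tool_pos: [661.7, -35.1, 152.7]
ee_rot: [[-0.968, -0.251, 0.008], [-0.251, 0.968, -0.001], [-0.008, -0.003, -1.0]]
wrist_force: [0.1, -1.4, 0.7]
opening: 74.6
grasp_force: 0.0
sugar_ring_1 0.88 [316. 230.  64.  66.] {'mean': array([658. , -34.5]), 'rect': array([658.7, -34. ]), 'size': array([58.2, 58.7]), 'axis': 31.6}
sugar_ring_1 0.76 [632.  11.  15.  21.] {'mean': array([420.6, 161.9]), 'rect': array([422.2, 161.5]), 'size': array([19., 13.]), 'axis': 56.0}
sugar_ring_1 0.62 [464. 225.  80.  82.] {'mean': array([619.7,  93.8]), 'rect': array([620.4,  93.9]), 'size': array([73.9, 74.2]), 'axis': 56.3}
round_liner_1 0.67 [313. 118.  92. 118.] {'mean': array([563.2, -60.5]), 'rect': array([565.9, -60.6]), 'size': array([85.3, 59.9]), 'axis': 22.5}
round_liner_1 0.64 [464. 226.  85.  78.] {'mean': array([618.4,  95.8]), 'rect': array([619.3,  96.1]), 'size': array([74.5, 74.8]), 'axis': 9.0}
round_liner_1 0.55 [318. 226.  77.  75.] {'mean': array([643.4, -37.5]), 'rect': array([651.7, -35.6]), 'size': array([72. , 75.2]), 'axis': 108.0}
t 18.6 togo [ 8.04 11.12 -0.19] -0.06 tcp [658.4 -34.8 144.5] j6 -111.6
```

```bash
python3 -m handwheel '[8.05,11.2,0,0,-1,8.05,11.2,0,0,-1,8.05,11.2,0,0,-1,8.05,11.2,0,0,-1,8.05,11.2,0,0,-1,8.05,11.2,0,0,-1,8.05,11.2,0,0,-1,8.05,11.2,0,0,-1]';python3 -m handwheel '[0,0,0,0,-1,0,0,0,0,-1,0,0,0,0,-1]'
python3 - <<'E'
from h import *
cv2.imwrite("pics/w8.png",look("wrist",["sugar_ring_1"]))
togo((393,185.5),3,105)
E
```

```text
time_s: 19.4
tool_pos: [389.9, 187.4, 145.0]
ee_rot: [[-0.967, -0.254, -0.005], [-0.254, 0.967, -0.001], [0.005, 0.0, -1.0]]
wrist_force: [0.3, 0.2, -0.9]
opening: 93.1
grasp_force: 0.0
time_s: 19.7
tool_pos: [394.9, 185.1, 146.1]
ee_rot: [[-0.968, -0.249, -0.001], [-0.249, 0.968, -0.0], [0.001, -0.0, -1.0]]
wrist_force: [0.3, -0.6, -0.1]
opening: 93.0
grasp_force: 0.0
sugar_ring_1 0.75 [314. 232.  64.  63.] {'mean': array([393. , 185.1]), 'rect': array([393.7, 185.4]), 'size': array([59.4, 59.5]), 'axis': 153.2}
sugar_ring_1 0.55 [175. 322.  84.  58.] {'mean': array([503.6,  60.4]), 'rect': array([507.8,  78.8]), 'size': array([98. , 46.5]), 'axis': 69.4}
t 19.8 togo [0.06 0.03 5.73] -0.07 tcp [394.8 185.1 146.3] j6 -85.4
```

View pics/w8.png

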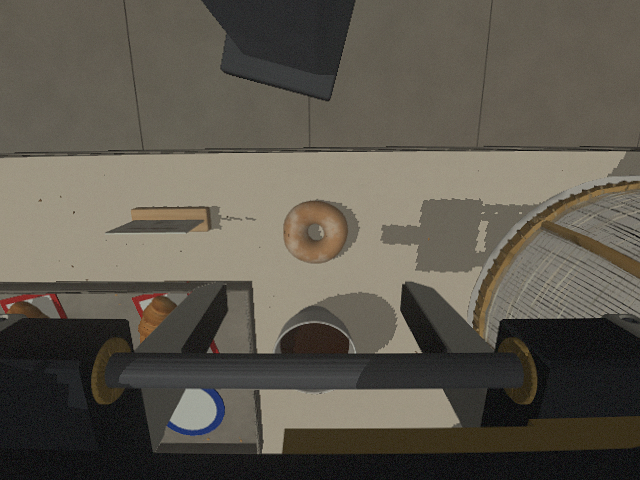

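The ring is at (315,231) with the cup behind it, and there is room for both fingers.

```bash
python3 -m handwheel '[0.05,0,2,0,-1,0.05,0,4,0,-1,0.05,0,5,0,-1,0.05,0,5.73,0,-1,0.05,0,5.73,0,-1,0.05,0,5.73,0,1,0.05,0,5.73,0,1,0.05,0,5.73,0,1]'; python3 -m handwheel '[0,0,0,0,1,0,0,0,0,1,0,0,0,0,1,0,0,0,0,1]';python3 -m handwheel '[0,0,-2,0,1,0,0,-4,0,1,0,0,-5.8,0,1,0,0,-5.8,0,1,0,0,-5.8,0,1]'
python3 - <<'E'
from h import *
togo((624,101),150,105)
E
```

```text
time_s: 20.6
tool_pos: [393.4, 185.3, 3.7]
ee_rot: [[-0.968, -0.25, 0.001], [-0.25, 0.968, 0.0], [-0.001, 0.0, -1.0]]
wrist_force: [0.0, 0.5, 0.3]
opening: 73.8
grasp_force: 0.0
time_s: 21.0
tool_pos: [393.2, 185.4, 3.6]
ee_rot: [[-0.968, -0.251, 0.0], [-0.251, 0.968, 0.0], [-0.0, -0.0, -1.0]]
wrist_force: [-1.7, -0.5, 4.0]
opening: 54.2
grasp_force: 30.0
time_s: 21.5
tool_pos: [393.3, 185.5, 148.8]
ee_rot: [[-0.968, -0.251, 0.002], [-0.251, 0.968, 0.001], [-0.002, 0.0, -1.0]]
wrist_force: [0.1, -0.1, -1.1]
opening: 54.6
grasp_force: 30.0
t 21.5 togo [-8.09 -5.59 -0.03] -0.06 tcp [393.3 185.5 148.8] j6 -85.4
```

```bash
python3 -m handwheel '[-8.1,-5.6,0,0,1,-8.1,-5.6,0,0,1,-8.1,-5.6,0,0,1,-8.1,-5.6,0,0,1,-8.1,-5.6,0,0,1,-8.1,-5.6,0,0,1,-8.1,-5.6,0,0,1,-8.1,-5.6,0,0,1]';python3 -m handwheel '[0,0,0,0,1,0,0,0,0,1,0,0,0,0,1]';  python3 - <<'E'
from h import *
look("wrist",["round_liner_1","sugar_ring_1"])
togo((624,101),9,105)
E
```

```text
time_s: 22.3
tool_pos: [622.8, 101.0, 146.9]
ee_rot: [[-0.968, -0.251, -0.003], [-0.251, 0.968, -0.0], [0.003, 0.001, -1.0]]
wrist_force: [-0.4, 0.5, 0.2]
opening: 54.5
grasp_force: 30.0
time_s: 22.6
tool_pos: [623.9, 101.0, 148.7]
ee_rot: [[-0.968, -0.251, 0.0], [-0.251, 0.968, 0.0], [-0.0, -0.0, -1.0]]
wrist_force: [0.1, 0.5, 0.4]
opening: 54.6
grasp_force: 30.0
round_liner_1 0.68 [315. 223.  87.  69.] {'mean': array([617.1,  99.5]), 'rect': array([616.7,  99.2]), 'size': array([61.5, 78.8]), 'axis': 101.9}
sugar_ring_1 0.95 [314. 303. 110. 104.] {'mean': array([691.6, 116.9]), 'rect': array([693.2, 118.3]), 'size': array([113.1, 109.7]), 'axis': 2.3}
sugar_ring_1 0.88 [162. 236.  70.  67.] {'mean': array([662.7, -36.1]), 'rect': array([663.5, -35.5]), 'size': array([62.1, 62.3]), 'axis': 28.2}
t 22.75 togo [0.   0.01 5.58] -0.06 tcp [624.2 100.8 148.6] j6 -99.6
```

```bash
python3 -m handwheel '[0,0,2,0,1,0,0,3.8,0,1,0,0,4.9,0,1,0,0,5.3,0,1,0,0,5.5,0,1,0,0,5.57,0,1,0,0,5.57,0,1]'; python3 -m handwheel '[0,0,0,0,-0.6,0,0,0,0,-0.6,0,0,0,0,-0.6,0,0,0,0,-0.6,0,0,-1,0,-0.6,0,0,-3,0,-0.6,0,0,-5.5,0,-0.6,0,0,-5.5,0,-0.6]'; python3 -m handwheel '[2.5,0,0,0,-0.6,2.5,0,0,0,-0.6,2.5,0,0,0,-0.6,2.5,0,0,0,-0.6,2.5,0,0,0,-0.6]'
python3 - <<'E'
from h import *
cv2.imwrite("pics/w9.png",look("wrist",["sugar_ring_1","round_liner_1","croissant_1"],5))
E
```

```text
time_s: 23.45
tool_pos: [625.1, 100.7, 10.5]
ee_rot: [[-0.968, -0.251, 0.002], [-0.251, 0.968, 0.0], [-0.002, -0.0, -1.0]]
wrist_force: [-1.1, 0.6, -0.7]
opening: 54.7
grasp_force: 30.0
time_s: 24.25
tool_pos: [626.6, 100.9, 152.5]
ee_rot: [[-0.968, -0.251, 0.008], [-0.251, 0.968, 0.001], [-0.008, -0.001, -1.0]]
wrist_force: [0.8, 0.0, 0.1]
opening: 74.5
grasp_force: 0.0
time_s: 24.75
tool_pos: [564.7, 85.1, 146.5]
ee_rot: [[-0.968, -0.251, 0.001], [-0.251, 0.968, 0.0], [-0.001, -0.0, -1.0]]
wrist_force: [0.1, -0.7, 0.5]
opening: 74.3
grasp_force: 0.0
sugar_ring_1 0.77 [168. 298.  64.  61.] {'mean': array([658.6, -34.9]), 'rect': array([658.9, -35.9]), 'size': array([55.3, 61.1]), 'axis': 146.6}
sugar_ring_1 0.6 [312. 300.  62.  56.] {'mean': array([625.2,  99.8]), 'rect': array([626.3, 100.4]), 'size': array([59.6, 59.1]), 'axis': 8.1}
round_liner_1 0.68 [316. 289.  77.  70.] {'mean': array([608.3, 101.1]), 'rect': array([614.9, 101.8]), 'size': array([76.8, 64.4]), 'axis': 81.4}
round_liner_1 0.59 [175. 281.  74.  41.] {'mean': array([636.3, -32. ]), 'rect': array([643.3, -33.3]), 'size': array([72.6, 50. ]), 'axis': 95.1}
croissant_1 0.77 [307. 191.  61.  89.] {'mean': array([526.7,  71.7]), 'rect': array([526.5,  70.5]), 'size': array([80.6, 49.1]), 'axis': 30.1}
croissant_1 0.69 [150. 199.  67.  91.] {'mean': array([568.6, -61.2]), 'rect': array([569.1, -63. ]), 'size': array([81.4, 53. ]), 'axis': 30.7}
```

View pics/w9.png

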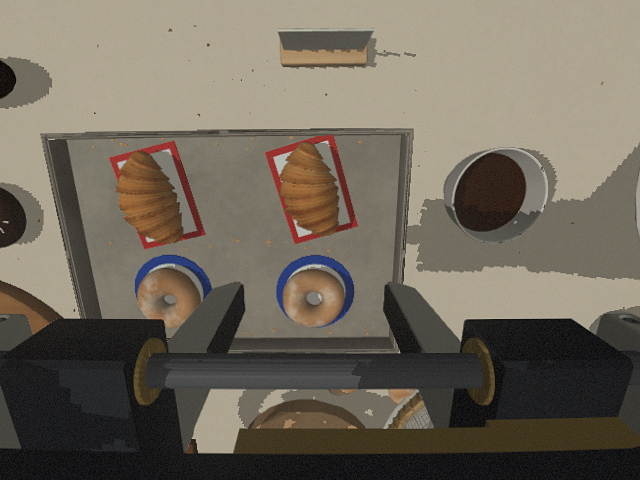

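All four pastries sit on their liners, with errors of about 2 mm. The arm is clear and the chocolate pastries are untouched.

```bash
python3 -c "
from bench import r
print(r.close_job())"
```

```text
the job is handed in; nothing more can be done
None
```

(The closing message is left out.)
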